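# Set a butterfly valve with its handwheel and plug the vent port

## Robot

A 6-joint arm with a two-finger parallel gripper is mounted at the origin on the work surface. World frame = base frame: x ahead of the robot, y to its left, z up, the work surface at z = 0. Lengths are in m, angles in rad, forces in N, time in s.
With the tool pointing down it reaches from about 0.35 to 0.875 m from the base axis. Payload 4.2 kg.
Tool frame: the origin (TCP) lies midway between the tips of the shut fingers; the grasp point (between the pads) lies 19 mm behind it; z points along the fingers, y is the line along which they close (so a half turn about z gives the same grasp; the last joint's range is limited). The gripper opens to 85 mm and grips with 20 to 120 N. Pads are 22 mm wide; open, the fingers measure 114 mm over their backs; the gripper's body (76 mm by 85 mm) begins 54 mm behind the grasp point. The pads swing forward as they close: fully open they stand 13 mm farther back than shut.
Start: joints at [1.557, 0.385, 0.008, 0, -1.194, -0.259], TCP at [0.168, 0.602, 0.231] pointing down, gripper open.
Joint ranges: [-3.14, 3.14], [-1.21, 2.06], [-1.07, 1.41], [-3.16, 2.05], [-2.99, -0.16], [-3.1, 3.1]. Speed limits (rad/s): [2.79, 2.79, 3.14, 3.14, 3.14, 3.14].

## Interface

Orientations are given as a unit quaternion [w, x, y, z].
In Python, from station import bot, capture, camera_model, order, finder gives the robot as it stands.
- The arm moves only by the tool jog_arm, never from a script. Its argument "steps" is a list that holds one entry, the list of rows, each a list of 7 numbers: the opening, from -1 (shut) to 1 (fully open), then the shift along the tool's x, y, z in mm, then the turn, a rotation vector about the tool's x, y, z in degrees. A call has 1 to 5 rows; each row shifts and turns the commanded pose from where the row before left it, along the tool's axes as they then stand; what a row does not reach is not made up. A row lasts 1/8 s, in which the tool goes at most 62.5 mm and 10.7 degrees, less where a joint would pass 70% of its speed; a pose out of reach is approached as far as the arm can. A call with a gripper value outside its range is refused whole. The fingers move at their own pace and stop on an object; "squeeze" is the grip in N (left out, the last holds). Time passes only in rows, so rows that do not move let the fingers close. It gives the time, the measured TCP pose, the force, the opening and the grip force at its end, in the units of the state.
- bot.read_state(): the state, without advancing time (a new reading comes with each control period).
- capture(name): name is "side" or "top"; returns the picture (384x512x3 uint8, red, green, blue); there is no depth.
- camera_model(name): a dict with "vfov" (degrees; the focal length in pixels is half the picture's height over the tangent of half this angle, whatever the lens; pixels are square), "cx", "cy" (the principal point, pixels), "R" (3x3) and "t" (3): a world point X has camera coordinates R X + t. Camera axes: x right, y down, z forward; pixel columns grow to the right and rows downward; lengths in m; the calibration is good to about 2 mm. A picture is of the moment at which its call begins. camera_model takes no time and is no camera call.
- order.hand_in(): hands the job in; it is judged then, once.
Trained networks look in the newest picture that a camera, given by its name, has taken for a name from the list of things; names that differ only in an ending like _2 or _b are one class to them, and where a whole thing is asked for, a point or a joint stands for the part that bears it (a point fixed in the world has none). Each returns a list of dicts, best first, with "conf" (0 to 1); they miss things now and then, are a little off and sometimes report something else, mostly with a low value. They report only what shows in the picture. A call takes as long as a camera call.
- finder.recognise(camera, target): "position" ([column, row] in pixels, amid what is visible of it).
- finder.outline_of(camera, target): "region" (384x512 bool, what is visible of it) and "position" ([column, row] in pixels, amid what is visible of it).
The state is a dict: "t": time; "joints": joint angles; "qd": joint speeds; "effort": joint torques, N m; "tool_pos": TCP position; "eef_rot": TCP orientation; "contact_force": force on the tool from outside, world axes, zero at the start; "ft_torque": the same for the moment, N m; "opening": opening from 0.0 (shut) to 1.0 (fully open); "finger_force": force on a finger pad.
Only numpy, scipy, OpenCV 4.12 (cv2) and the standard library are available. Lean on these libraries where they do the work, as an engineer would, in place of code of your own. Each camera call takes 0.05 s, during which the arm holds its last target. There are 200 camera calls.

## Task

Make the valve on the bench ready for its leak test: crank the red-rimmed handwheel clockwise, letting go and taking a fresh hold of it about midway or more often, until the black pointer on the white dial stands on the red mark, and let go of the wheel. Then take the red tapered plug from the wooden rack and set it upright and fully home in the vent port on top of the valve's square lug. Turn the valve by its handwheel only, not by its disc, and leave the black plug, the yellow jug and the spanner where they are.

Things in the scene. Friction and masses are not known exactly. Their poses are not given: they have to be found in the camera images.
- valve: Steel butterfly valve, fixed, flat on wooden blocks. Origin on the bench under the bore's centre. Ring body 190 mm across, bore 120, top 95 mm up. On its +y side a blue gear case (90 mm square, top 125 mm up; wheel axis at x 0, y 155 mm). Dial 86 mm across at x 125, y 155 mm, window top 116 mm up. On its -y side the square lug (60 x 60 mm, centre y -125, top 95 mm up) with the vent port.
- handwheel: Dished handwheel, solid, no spokes or crank; vertical axis. Origin on the axis at the dish's underside, 145 mm above the bench. White dot on the rim on its +x. Turns stiffly (0.25 N m, about 5 N at the rim), stays where left; one turn from open to shut, hard stops at both ends. Clockwise from above closes the valve; pointer and disc turn a quarter of the wheel's angle.
- wheel_centre (a point): On the wheel's axis level with the red rim's bar centre, 181 mm above the bench. The rim is a round bar 16 mm thick on a circle of radius 56 mm (bar centre). It can be pinched from above, one finger inside, one outside: the wall below it is thinner than the bar; the dish inside is open, floor 28 mm below this point, hub nut of 12 mm radius up to 22 mm below it.
- pointer (a joint): Angle of the black pointer (34 mm long) on the white dial, rad: 0 = fully open, along the valve's +y; grows clockwise from above (valve closing); 1.57 = shut, along the valve's +x (black ticks at both). The red mark is at 1.20. Starts between 0.07 and 0.40. Geared to the wheel, a quarter of its angle; under a window, cannot be touched.
- pointer_tip (a point): Outer end of the black pointer.
- red_mark (a point): Middle of the red mark on the dial, 36 mm from the dial's centre (the pointer's axis).
- disc: Aluminium valve disc, 112 mm across, 10 mm thick, in the bore, its centre 70 mm above the bench; stands steep at the start (top up to 126 mm above the bench) and turns about the valve's y axis with the wheel. Not to be pushed.
- port (a point): Centre of the mouth of the vent port, on the top face of the lug, 95 mm above the bench. Round straight hole 26 mm across, 35 mm deep, chamfered 2 mm, axis vertical.
- red_plug: Red tapered plug, 60 g nominal, 50 mm tall. Origin at the centre of its narrow end; z along its axis towards the head. Shank 26 mm long, tapering from 17 mm across at the tip to 23 mm; then a flat shoulder and a round head 34 mm across and 24 mm tall to be gripped. Home when its shoulder rests on the lug.
- red_plug_shoulder (a point): Centre of the plug's shoulder, 26 mm above its tip.
- rack: Wooden rack, fixed, 130 x 60 x 32 mm, two through holes (30 mm square) on its own x axis at +-32 mm; each plug hangs in one by its shoulder (plug tip 6 mm above the bench, head from 32 to 56 mm). Which plug is in which hole varies. Origin centre of underside.
- black_plug: Black plug with the same head but a thicker shank (25 to 28.6 mm); it does not fit the port. Leave in the rack.
- jug: Yellow plastic jug with white cap, 75 x 110 x 158 mm tall. Bystander.
- spanner: Steel ring spanner, 180 mm long, 9 mm thick, lying on the bench. Bystander.

How it is judged:
On the way, in this order (a step that is already met when the one before it is completed fails the run):
1. part-way round, the hand is taken off the wheel for a fresh hold (value of joint pointer between 0.5 and 1.05 rad and contact force between the fingers and handwheel below 0.3 N), for 0.1 s.
2. the pointer stands on the red mark and the hand is off the wheel, the red plug still out of the port (value of joint pointer between 1.11 and 1.29 rad and contact force between the fingers and handwheel below 0.3 N and distance between red_plug_shoulder and port above 0.06 m), for 0.3 s.
At the end, for the whole second after the job is handed in: The pointer is within 0.09 rad (5 degrees) of the red mark; the red plug stands upright (within 0.1 rad) in the port, shoulder within 5 mm of the port's axis and down on the lug within 3 mm, at rest and released (value of joint pointer between 1.11 and 1.29 rad and horizontal distance between red_plug_shoulder and port below 0.005 m and z of red_plug_shoulder in the frame of port between -0.004 and 0.003 m and angle between red_plug's own z axis and vertical below 0.1 rad and linear speed of red_plug below 0.02 m/s); the robot touches nothing.
It fails at once if the robot pushes the valve disc (contact force between any of the fingers, the arm and disc above 3 N).
It fails at once if the black plug is disturbed (moved more than 20 mm) (distance of black_plug from where it was at the start of the episode above 0.02 m).
It fails at once if the jug is disturbed (moved more than 30 mm) (distance of jug from where it was at the start of the episode above 0.03 m).
It fails at once if the spanner is disturbed (moved more than 30 mm) (distance of spanner from where it was at the start of the episode above 0.03 m).
It also fails if it takes over 72 s, if anything falls off the work surface, if the arm or the gripper's body presses on something with over 40 N, if the wrist force passes 120 N, or if a joint passes its speed limit or range.

## Working session

There is one attempt and no reset: what is moved stays moved. The work goes in short steps, Python scripts to look and compute and a tool call to move; the robot and the scene stay as the last step left them, time stands still between calls to the robot, and variables do not carry over. Pictures are saved under pics/ and viewed, at most 10 in all, crops included, and the job is handed in when it is done.

Besides the shell and the picture viewer there is one more tool, called after "Emit:" as a command line: name --argument value ..., lists and objects as JSON in quotes. jog_arm: Moves the arm, as the interface text tells. Its arguments: {"type":"object","properties":{"steps":{"type":"array","items":{"type":"array","items":{"type":"array","items":{"type":"number"}}}},"squeeze":{"type":"number"}},"required":["steps"]}

```bash
ls; mkdir -p pics
cat > h.py <<'E'
import numpy as np, cv2
from station import bot, capture, camera_model, order, finder
def K(n,shape=(384,512)):
    m=camera_model(n); f=shape[0]/2/np.tan(np.radians(m['vfov'])/2)
    return f,m['cx'],m['cy'],np.array(m['R']),np.array(m['t'])
def toz(n,p,z):
    f,cx,cy,R,t=K(n); d=R.T@np.array([(p[0]-cx)/f,(p[1]-cy)/f,1]); c=-R.T@t
    return c+d*(z-c[2])/d[2]
def proj(n,X):
    f,cx,cy,R,t=K(n); q=R@np.array(X)+t; return np.array([cx+f*q[0]/q[2],cy+f*q[1]/q[2]])
E
python3 - <<'E'
from h import *
ims=[capture(n) for n in('top','side')]
for n,i in zip(('top','side'),ims):
    cv2.imwrite(f'pics/{n}0.png',cv2.resize(i[:,:,::-1],None,fx=1.5,fy=1.5))
    m=camera_model(n);print(n,m, -np.array(m['R']).T@np.array(m['t']))
Z=dict(handwheel=.181,wheel_centre=.181,pointer_tip=.116,red_mark=.116,port=.095,red_plug=.05,black_plug=.05,rack=.032,valve=.095,jug=.158,spanner=.009)
for k,z in Z.items():
    for n in('top','side'):
        try:
            for r in finder.recognise(n,k)[:2]: print(k,n,np.round(r['position'],1),round(r['conf'],2),np.round(toz(n,r['position'],z),4))
        except Exception as e: print(k,n,e)
print(bot.read_state())
E
```

```text
pics
top {'vfov': 48.84881573705917, 'cx': 257.2719818411515, 'cy': 192.77555382458493, 'R': array([[-0.00144628, -0.99998507, -0.00526877],
       [-0.99174667,  0.0021098 , -0.12819556],
       [ 0.12820476,  0.00503988, -0.99173491]]), 't': array([0.07335411, 0.56823386, 1.11527938])} [0.420666   0.06653328 1.17929304]
side {'vfov': 54.87318578875986, 'cx': 260.5089721419672, 'cy': 194.95191141361332, 'R': array([[ 0.94275633, -0.3331174 , -0.01559801],
       [-0.24794535, -0.66889689, -0.70078531],
       [ 0.22301032,  0.66453725, -0.71320169]]), 't': array([-0.52069901,  0.29307156,  0.94644346])} [ 0.35249136 -0.60636618  0.87226345]
handwheel top [204.9 197.5] 0.59 [0.5387 0.1962 0.181 ]
handwheel side [234.  164.7] 0.92 [0.538  0.1782 0.181 ]
wheel_centre top [204.4 193.6] 0.97 [0.548  0.1975 0.181 ]
wheel_centre top [272.5 196.8] 0.35 [0.54   0.0354 0.181 ]
wheel_centre side [232.2 163.4] 0.84 [0.5348 0.1855 0.181 ]
red_mark top [248.4 188.9] 0.72 [0.5681 0.0945 0.116 ]
red_mark side [255.9 208.7] 0.75 [0.5592 0.0524 0.116 ]
port top [245.3 190. ] 0.72 [0.5681 0.103  0.095
[... 878 characters left out ...]
8  0.009 ]
{'t': 1.2, 'joints': array([ 1.55659587e+00,  3.84692999e-01,  7.91349296e-03,  2.44458337e-05,
       -1.19401277e+00, -2.58611479e-01]), 'qd': array([ 0.00083489,  0.00063729, -0.00022247,  0.00065748,  0.00067785,
        0.00202678]), 'effort': array([-5.31250753e-04, -3.92099369e+01,  1.88618428e+01,  4.19095069e+00,
       -4.21084524e-04,  9.60980202e-06]), 'tool_pos': array([0.1683704 , 0.60187766, 0.23132523]), 'eef_rot': array([-3.39361943e-06,  9.90711733e-01, -1.35978899e-01,  1.10341263e-05]), 'contact_force': array([-0.79612446,  0.13044387,  0.19173609]), 'ft_torque': array([-0.02044497, -0.02096948, -0.00608777]), 'finger_force': 0.0, 'opening': 0.9991655420515745}
```

View pics/top0.png

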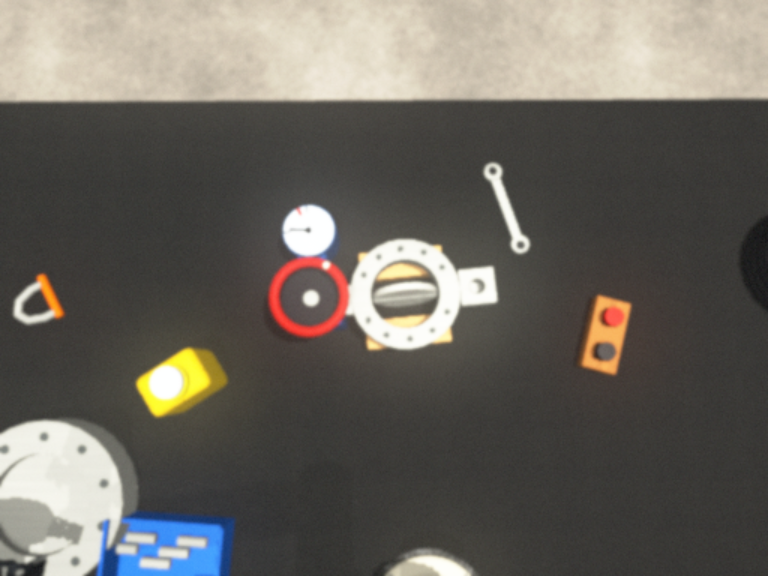

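View pics/side0.png

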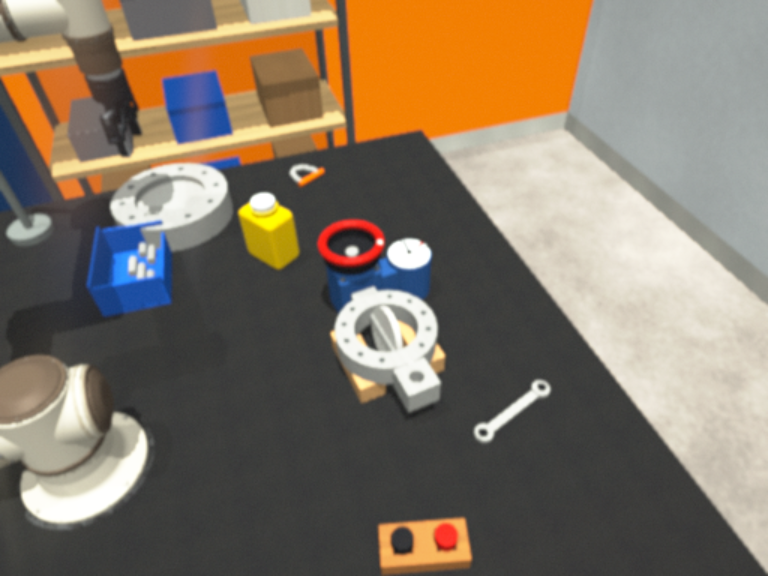

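The top view shows the wheel at (310,297), dial at (309,231), port at (478,286) and red plug at (613,316), all in 1.5x pixels. The red plug is in the rack's far hole. The pointer lies close to +y. The side view agrees. Next I fit the valve pose from image features.

```bash
cat >> h.py <<'E'
from scipy.optimize import least_squares
def mask(im,lo,hi):
    return cv2.inRange(cv2.cvtColor(im,cv2.COLOR_RGB2HSV),lo,hi)
def blob(m,near,rad):
    yy,xx=np.mgrid[:384,:512]; m=((m>0)&(np.hypot(xx-near[0],yy-near[1])<rad)).astype(np.uint8)
    n,l,s,c=cv2.connectedComponentsWithStats(m); k=1+np.argmax(s[1:,4]); return (l==k).astype(np.uint8),c[k]
def red(im): return mask(im,(0,150,70),(6,255,255))|mask(im,(172,150,70),(180,255,255))
def ell(m):
    c=max(cv2.findContours(m,cv2.RETR_EXTERNAL,cv2.CHAIN_APPROX_NONE)[0],key=len); return cv2.fitEllipse(cv2.convexHull(c))
E
python3 - <<'E'
from h import *
obs=[]
G=dict(top=dict(w=(206,198),d=(206,154),p=(318.7,190.7)),side=dict(w=(234,163),d=(272,170),p=(278,251.3)))
for n in G:
    im=capture(n); g=G[n]
    w,_=blob(red(im),g['w'],40); w=ell(w)
    d,_=blob(mask(im,(0,0,170),(180,60,255)),g['d'],23); d=ell(d)
    gr=cv2.cvtColor(im,cv2.COLOR_RGB2GRAY)
    p,pc=blob((gr<120).astype(np.uint8)*255,g['p'],7)
    print(n,w,d,pc,p.sum())
    obs+=[(n,(0,.155,.181),w[0]),(n,(.125,.155,.116),d[0]),(n,(0,-.125,.095),pc)]
def W(q,v): c,s=np.cos(q[2]),np.sin(q[2]); return np.array([q[0]+c*v[0]-s*v[1],q[1]+s*v[0]+c*v[1],v[2]])
def res(q,o): return np.concatenate([proj(n,W(q,v))-p for n,v,p in o])
for o in (obs,obs[:3],obs[3:]):
    r=least_squares(res,[.55,.05,0],args=(o,)); print(np.round(r.x,4),np.round(r.fun,1))
for n,v,p in obs: print(n,v,np.round(toz(n,p,v[2]),4))
for n,nr in(('top',(409,211)),('side',(297,357))):
    m,c=blob(red(capture(n)),nr,14); print('redplug',c,m.sum(),toz(n,c,.05))
    m,c=blob((cv2.cvtColor(capture(n),cv2.COLOR_RGB2GRAY)<70).astype(np.uint8),(403,234) if n=='top' else (268,360),7); print('blk',c,m.sum(),toz(n,c,.05))
im=capture('top')[125:185,170:240]; cv2.imwrite('pics/dial.png',cv2.resize(im[:,:,::-1],None,fx=8,fy=8,interpolation=cv2.INTER_CUBIC))
E
```

```text
Traceback (most recent call last):
  File "h.py", line 16, in blob
    n,l,s,c=cv2.connectedComponentsWithStats(m); k=1+np.argmax(s[1:,4]); return (l==k).astype(np.uint8),c[k]
                                                     ~~~~~~~~~^^^^^^^^^
ValueError: attempt to get argmax of an empty sequence
```

```bash
cat > fit.py <<'E'
from h import *
def W(q,v): c,s=np.cos(q[2]),np.sin(q[2]); return np.array([q[0]+c*v[0]-s*v[1],q[1]+s*v[0]+c*v[1],v[2]])
def res(q,o): return np.concatenate([proj(n,W(q,v))-p for n,v,p in o])
if __name__=='__main__':
    obs=[]
    G=dict(top=dict(w=(206,198),d=(206,154),p=(318.7,190.7)),side=dict(w=(234,163),d=(272,170),p=(278,251.3)))
    for n in G:
        im=capture(n); g=G[n]
        w,_=blob(red(im),g['w'],40); w=ell(w)
        d,_=blob(mask(im,(0,0,170),(180,60,255)),g['d'],23); d=ell(d)
        gr=cv2.cvtColor(im,cv2.COLOR_RGB2GRAY).astype(float)
        x,y=np.round(g['p']).astype(int); pa=gr[y-6:y+7,x-6:x+7]; wt=np.clip(np.median(pa)-15-pa,0,None)
        yy,xx=np.mgrid[y-6:y+7,x-6:x+7]; wt[np.hypot(xx-x,yy-y)>6]=0; pc=np.array([(wt*xx).sum(),(wt*yy).sum()])/wt.sum()
        print(n,np.round(w[0],1),w[1],np.round(d[0],1),d[1],pc,pa.min(),np.median(pa))
        obs+=[(n,(0,.155,.181),w[0]),(n,(.125,.155,.116),d[0]),(n,(0,-.125,.095),pc)]
    for o in (obs,obs[:3],obs[3:]):
        r=least_squares(res,[.55,.05,0],args=(o,)); print(np.round(r.x,4),np.round(r.fun,1))
    for n,v,p in obs: print(n,v,np.round(toz(n,p,v[2]),4))
    for n,nr in(('top',(409,211)),('side',(297,357))):
        m,c=blob(red(capture(n)),nr,14); print('redplug',c,m.sum(),toz(n,c,.05))
    im=capture('top')[125:185,170:240]; cv2.imwrite('pics/dial.png',cv2.resize(im[:,:,::-1],None,fx=8,fy=8,interpolation=cv2.INTER_CUBIC))
E
python3 fit.py
```

```text
top [205.2 197.7] (52.6426887512207, 54.30366516113281) [205.4 153.4] (33.957977294921875, 35.451969146728516) [319.65868698 189.38048604] 134.0 247.0
side [233.6 161.6] (32.27503967285156, 45.15871047973633) [272.3 168.8] (20.149282455444336, 28.90483283996582) [277.4178608  250.60798362] 126.0 235.0
[0.5552 0.0372 0.1064] [ 1.8 -0.2  0.2 -1.  -0.8  0.3 -0.6  0.3 -0.7 -2.6 -0.2  0.5]
[0.5548 0.038  0.1107] [ 1.5  0.3 -0.4 -0.6 -1.2  0.3]
[0.5556 0.0353 0.0996] [ 0.   0.5  0.1 -2.2 -0.1  1.1]
top (0, 0.155, 0.181) [0.5383 0.1956 0.181 ]
top (0.125, 0.155, 0.116) [0.6604 0.2049 0.116 ]
top (0, -0.125, 0.095) [ 0.5693 -0.0893  0.095 ]
side (0, 0.155, 0.181) [0.5408 0.1918 0.181 ]
side (0.125, 0.155, 0.116) [0.6607 0.1923 0.116 ]
side (0, -0.125, 0.095) [ 0.5695 -0.0859  0.095 ]
redplug [408.00775194 210.80620155] 129 [ 0.51718909 -0.33066232  0.05      ]
redplug [296.8411215  357.50934579] 214 [ 0.51862468 -0.3347893   0.05      ]
```

View pics/dial.png

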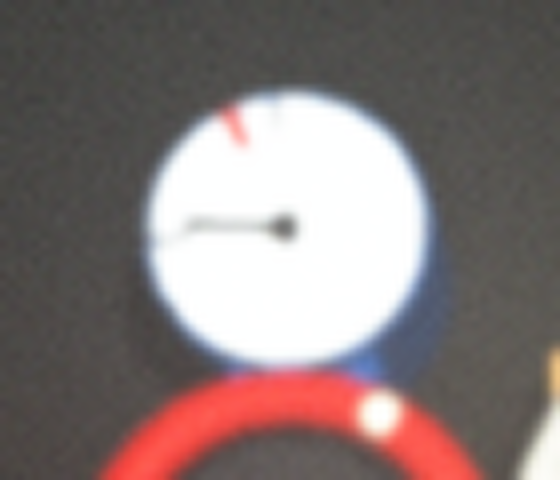

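The dial crop shows the hub at (284,228), pointer tip at (188,222), the red mark at (234,125) and the +y tick at about (150,240). That puts the pointer at about 0.15 rad, so the wheel needs about 240° clockwise. I'll do this in two strokes of about 120°.

```bash
cat > plan.py <<'E'
from h import *
from scipy.spatial.transform import Rotation as Ro
import sys
def psi(s):
    q=s['eef_rot']; M=Ro.from_quat(np.r_[q[1:],q[0]]).as_matrix(); return np.degrees(np.arctan2(M[1,0],M[0,0])),M
def plan(wps):
    """wps: list of (x,y,z,psi_deg,nrows); start = measured pose. prints rows"""
    s=bot.read_state(); p,M=psi(s); P=s['tool_pos']; print('at',np.round(P,4),round(p,1),'j',np.round(s['joints'],2),'tilt',np.round(M[2],3))
    for x,y,z,a,n in wps:
        d=(np.array([x,y,z])-P)/n; da=(a-p)/n
        for k in range(n):
            c,q=np.cos(np.radians(p)),np.sin(np.radians(p)); # x=(c,q) y=(q,-c) z=-1
            print([round(v,1) for v in (1e3*(d[0]*c+d[1]*q),1e3*(d[0]*q-d[1]*c),-1e3*d[2],0,0,-da)])
            p+=da; P=P+d
        print('--')
if __name__=='__main__': plan(eval(sys.argv[1]))
E
python3 plan.py "[(.168,.602,.29,-15.6,1),(.539,.137,.27,0,12),(.539,.137,.20,0,2)]"
```

```text
at [0.1684 0.6019 0.2313] -15.6 j [ 1.56  0.38  0.01  0.   -1.19 -0.26] tilt [ 0. -0. -1.]
[np.float64(-0.4), np.float64(-0.0), np.float64(-58.7), 0, 0, np.float64(-0.0)]
--
[np.float64(40.2), np.float64(29.0), np.float64(1.7), 0, 0, np.float64(-1.3)]
[np.float64(39.5), np.float64(29.9), np.float64(1.7), 0, 0, np.float64(-1.3)]
[np.float64(38.8), np.float64(30.8), np.float64(1.7), 0, 0, np.float64(-1.3)]
[np.float64(38.1), np.float64(31.7), np.float64(1.7), 0, 0, np.float64(-1.3)]
[np.float64(37.4), np.float64(32.5), np.float64(1.7), 0, 0, np.float64(-1.3)]
[np.float64(36.7), np.float64(33.4), np.float64(1.7), 0, 0, np.float64(-1.3)]
[np.float64(35.9), np.float64(34.2), np.float64(1.7), 0, 0, np.float64(-1.3)]
[np.float64(35.1), np.float64(35.0), np.float64(1.7), 0, 0, np.float64(-1.3)]
[np.float64(34.3), np.float64(35.8), np.float64(1.7), 0, 0, np.float64(-1.3)]
[np.float64(33.5), np.float64(36.6), np.float64(1.7), 0, 0, np.float64(-1.3)]
[np.float64(32.6), np.float64(37.3), np.float64(1.7), 0, 0, np.float64(-1.3)]
[np.float64(31.8), np.float64(38.0), np.float64(1.7), 0, 0, np.float64(-1.3)]
--
[np.float64(0.0), np.float64(0.0), np.float64(35.0), 0, 0, np.float64(0.0)]
[np.float64(0.0), np.float64(0.0), np.float64(35.0), 0, 0, np.float64(0.0)]
--
```

Emit:
jog_arm --steps '[[[0.2,0,0,-55,0,0,0],[0.2,40,29,-5,0,0,-1.3],[0.2,39,30,0,0,0,-1.3],[0.2,39,31,0,0,0,-1.3],[0.2,38,32,0,0,0,-1.3]]]' --squeeze 60

```text
t: 2.12
tool_pos: [0.2919, 0.445, 0.2916]
eef_rot: [-0.0, 0.996, -0.09, 0.0]
contact_force: [0.2, 1.4, 0.6]
opening: 0.601
finger_force: 0.0
```

Emit:
jog_arm --steps '[[[0.2,37,32,0,0,0,-1.3],[0.2,37,33,0,0,0,-1.3],[0.2,36,34,0,0,0,-1.3],[0.2,35,35,0,0,0,-1.3],[0.2,34,36,0,0,0,-1.3]]]'

```text
t: 2.75
tool_pos: [0.4463, 0.2521, 0.2916]
eef_rot: [-0.0, 0.999, -0.034, 0.0]
contact_force: [-0.3, 0.2, 0.3]
opening: 0.601
finger_force: 0.0
```

Emit:
jog_arm --steps '[[[0.2,33,36,0,0,0,-1.3],[0.2,33,37,0,0,0,-1.3],[0.2,32,38,0,0,0,-1.3],[0.2,0,0,0,0,0,0],[0.2,0,0,0,0,0,0]]]'

```text
t: 3.38
tool_pos: [0.5381, 0.1381, 0.2912]
eef_rot: [-0.0, 1.0, -0.001, -0.0]
contact_force: [-0.4, -0.4, 0.4]
opening: 0.597
finger_force: 0.0
```

```bash
python3 plan.py "[(.539,.1375,.20,0,3),(.539,.1375,.161,0,2)]"
```

```text
at [0.5381 0.1381 0.2912] -0.1 j [ 0.54  0.23 -0.06 -0.   -1.28  1.03] tilt [-0. -0. -1.]
[np.float64(0.3), np.float64(0.2), np.float64(30.4), 0, 0, np.float64(-0.0)]
[np.float64(0.3), np.float64(0.2), np.float64(30.4), 0, 0, np.float64(-0.0)]
[np.float64(0.3), np.float64(0.2), np.float64(30.4), 0, 0, np.float64(-0.0)]
--
[np.float64(-0.0), np.float64(-0.0), np.float64(19.5), 0, 0, np.float64(-0.0)]
[np.float64(-0.0), np.float64(-0.0), np.float64(19.5), 0, 0, np.float64(-0.0)]
--
```

Emit:
jog_arm --steps '[[[0.2,1,1,45,0,0,0],[0.2,0,0,35,0,0,0],[0.2,0,0,10,0,0,0],[0.2,0,0,0,0,0,0]]]'

```text
t: 3.88
tool_pos: [0.5392, 0.1379, 0.2018]
eef_rot: [0.0, 1.0, 0.001, 0.0]
contact_force: [0.1, 0.6, 0.7]
opening: 0.598
finger_force: 0.0
```

Run:
```python
from h import *
a=capture('top')[140:240,150:270]; b=capture('side')[90:210,180:300]
cv2.imwrite('pics/app.png',np.hstack([cv2.resize(a[:,:,::-1],(480,400),interpolation=2)[:400,:400],cv2.resize(b[:,:,::-1],(400,400),interpolation=2)]))
```

```text
(no output)
```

View pics/app.png

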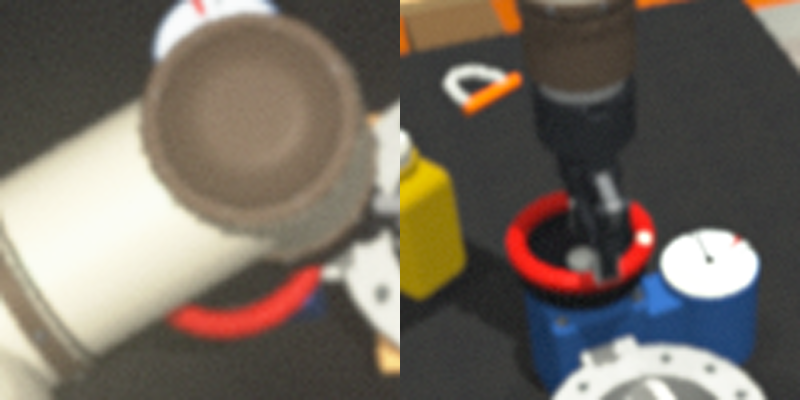

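The side crop shows the fingers over the wheel's -y rim at about (610,260). I'm descending, checking the force, then closing.

Emit:
jog_arm --steps '[[[0.2,0,0,15,0,0,0],[0.2,0,0,15,0,0,0],[0.2,0,0,11,0,0,0],[0.2,0,0,0,0,0,0]]]'

```text
t: 4.47
tool_pos: [0.5386, 0.1366, 0.1588]
eef_rot: [0.001, 1.0, -0.0, -0.001]
contact_force: [0.8, -0.3, -0.6]
opening: 0.6
finger_force: 0.0
```

Emit:
jog_arm --steps '[[[-1,0,0,0,0,0,0],[-1,0,0,0,0,0,0],[-1,0,0,0,0,0,0],[-1,0,0,0,0,0,0]]]'

```text
t: 4.97
tool_pos: [0.54, 0.1385, 0.1611]
eef_rot: [-0.001, 1.0, -0.0, 0.001]
contact_force: [0.4, 5.5, 0.8]
opening: 0.175
finger_force: 57.4
```

Emit:
jog_arm --steps '[[[-1,-9.7,-0.85,0,0,0,10],[-1,-9.7,-0.85,0,0,0,10],[-1,-9.7,-0.85,0,0,0,10],[-1,-9.7,-0.85,0,0,0,10]]]'

```text
t: 5.48
tool_pos: [0.5053, 0.1514, 0.1611]
eef_rot: [-0.002, 0.939, -0.344, 0.002]
contact_force: [5.0, 3.4, -3.0]
opening: 0.17
finger_force: 57.5
```

```bash
python3 plan.py "[]"; python3 -c "
from h import *
print(bot.read_state())
im=capture('side')[90:210,180:300]; cv2.imwrite('pics/s1.png',cv2.resize(im[:,:,::-1],None,fx=5,fy=5,interpolation=2))"
```

```text
at [0.5053 0.1514 0.1611] -40.3 j [ 0.6   0.28 -0.34  0.   -0.95  0.27] tilt [ 0.003 -0.005 -1.   ]
{'t': 5.475, 'joints': array([ 0.59967764,  0.2817927 , -0.3368746 ,  0.00141269, -0.94630304,
        0.2676062 ]), 'qd': array([ 0.14516495, -0.07365627, -0.10866614,  0.00163393,  0.05030835,
       -1.52427357]), 'effort': array([ -1.70684718, -33.12195539,  14.72733915,   3.37132461,
        -1.64885458,   0.79914976]), 'tool_pos': array([0.50526184, 0.15144054, 0.16108573]), 'eef_rot': array([-0.00203854,  0.93890656, -0.34415936,  0.0021586 ]), 'contact_force': array([ 5.0382923 ,  3.37856408, -3.04867028]), 'ft_torque': array([ 0.95530521, -1.40964094,  0.28383724]), 'finger_force': 57.48160243034363, 'opening': 0.1698310062809186}
```

View pics/s1.png

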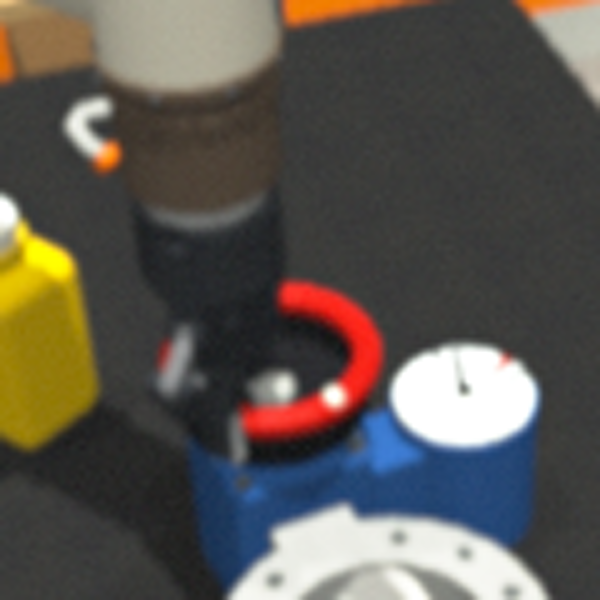

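The white dot moved about 40° clockwise to (335,397) and the pointer advanced, so the grip holds. I'm continuing the stroke.

Emit:
jog_arm --steps '[[[-1,-9.7,-0.85,0,0,0,10],[-1,-9.7,-0.85,0,0,0,10],[-1,-9.7,-0.85,0,0,0,10],[-1,-9.7,-0.85,0,0,0,10]]]'

```text
t: 6.02
tool_pos: [0.4862, 0.1841, 0.1611]
eef_rot: [-0.002, 0.765, -0.644, 0.002]
contact_force: [6.9, -0.2, -3.2]
opening: 0.174
finger_force: 57.5
```

Emit:
jog_arm --steps '[[[-1,-9.7,-0.85,0,0,0,10],[-1,-9.7,-0.85,0,0,0,10],[-1,-9.7,-0.85,0,0,0,10],[-1,-9.7,-0.85,0,0,0,10],[-1,0,0,0,0,0,0]]]'

```text
t: 6.65
tool_pos: [0.4926, 0.2215, 0.1611]
eef_rot: [0.002, -0.501, 0.866, -0.0]
contact_force: [6.0, -0.7, -0.2]
opening: 0.168
finger_force: 60.8
```

Emit:
jog_arm --steps '[[[0.2,0,0,0,0,0,0],[0.2,0,0,0,0,0,0],[0.2,0,0,0,0,0,0],[0.2,0,0,0,0,0,0]]]'

```text
t: 7.15
tool_pos: [0.4907, 0.2208, 0.1603]
eef_rot: [-0.0, -0.5, 0.866, 0.0]
contact_force: [-0.1, -0.0, 0.6]
opening: 0.599
finger_force: 0.0
```

```bash
cat > dial.py <<'E'
from fit import *
Q=(.5552,.0375,.1064)
def rect(n):
    f=500./.09; g=np.mgrid[-45:45:.25,-45:45:.25]/1e3  # rows: valve +x up, cols: valve +y left
    f_,cx,cy,R,t=K(n); c,s=np.cos(Q[2]),np.sin(Q[2]); o=W(Q,(.125,.155,.116))
    vx,vy=-g[0],-g[1]; X=np.stack([o[0]+c*vx-s*vy,o[1]+s*vx+c*vy,np.full_like(vx,.116)])
    q=np.einsum('ij,jab->iab',R,X)+t[:,None,None]
    return cv2.remap(capture(n),(cx+f_*q[0]/q[2]).astype(np.float32),(cy+f_*q[1]/q[2]).astype(np.float32),cv2.INTER_CUBIC)
if __name__=='__main__':
    import sys
    cv2.imwrite(sys.argv[1],np.hstack([rect('top'),rect('side')])[:,:,::-1])
E
python3 plan.py "[]"; python3 dial.py pics/d1.png
```

```text
at [0.4907 0.2208 0.1603] -120.0 j [ 0.72  0.3  -0.31 -0.   -0.96 -1.25] tilt [ 0.  0. -1.]
```

View pics/d1.png

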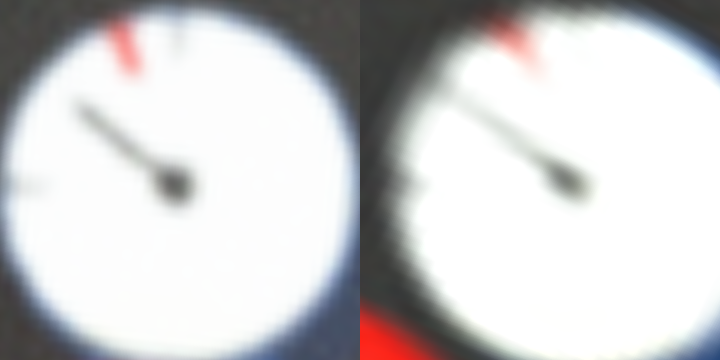

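The rectified dial (left, top camera) has its hub at (175,185) and pointer tip at (80,104), which is 0.71 rad. The mark reads 1.21, so 113° of wheel remains. I'm lifting and swinging back for a fresh hold.

Emit:
jog_arm --steps '[[[0.2,0,0,-45,0,0,0],[0.2,9.7,-0.85,0,0,0,-10],[0.2,9.7,-0.85,0,0,0,-10],[0.2,9.7,-0.85,0,0,0,-10],[0.2,9.7,-0.85,0,0,0,-10]]]'

```text
t: 7.88
tool_pos: [0.4841, 0.183, 0.2054]
eef_rot: [-0.0, 0.768, -0.641, -0.0]
contact_force: [-0.5, -0.4, 0.3]
opening: 0.599
finger_force: 0.0
```

Emit:
jog_arm --steps '[[[0.2,9.7,-0.85,0,0,0,-10],[0.2,9.7,-0.85,0,0,0,-10],[0.2,9.7,-0.85,0,0,0,-10],[0.2,9.7,-0.85,0,0,0,-10],[0.2,9.7,-0.85,0,0,0,-10]]]'

```text
t: 8.5
tool_pos: [0.5114, 0.1443, 0.2053]
eef_rot: [0.0, 0.967, -0.256, -0.0]
contact_force: [-0.1, 0.5, -0.2]
opening: 0.601
finger_force: 0.0
```

Emit:
jog_arm --steps '[[[0.2,9.7,-0.85,0,0,0,-10],[0.2,9.7,-0.85,0,0,0,-10],[0.2,9.7,-0.85,0,0,0,-10],[0.2,0,0,0,0,0,0]]]'

```text
t: 9.0
tool_pos: [0.5395, 0.137, 0.205]
eef_rot: [0.0, 1.0, -0.001, -0.0]
contact_force: [0.8, 0.1, -0.7]
opening: 0.602
finger_force: 0.0
```

```bash
python3 plan.py "[(.541,.138,.161,0,3)]"
```

```text
at [0.5395 0.137  0.205 ] -0.2 j [ 0.54  0.29 -0.2  -0.   -1.08  1.03] tilt [-0.  0. -1.]
[np.float64(0.5), np.float64(-0.3), np.float64(14.7), 0, 0, np.float64(-0.1)]
[np.float64(0.5), np.float64(-0.3), np.float64(14.7), 0, 0, np.float64(-0.1)]
[np.float64(0.5), np.float64(-0.3), np.float64(14.7), 0, 0, np.float64(-0.1)]
--
```

Emit:
jog_arm --steps '[[[0.2,1.5,-1,15,0,0,0],[0.2,0,0,15,0,0,0],[0.2,0,0,14,0,0,0],[0.2,0,0,0,0,0,0]]]'

```text
t: 9.5
tool_pos: [0.5397, 0.1376, 0.1594]
eef_rot: [0.001, 1.0, -0.0, -0.002]
contact_force: [0.4, 0.1, -0.1]
opening: 0.602
finger_force: 0.0
```

Emit:
jog_arm --steps '[[[-1,0,0,0,0,0,0],[-1,0,0,0,0,0,0],[-1,0,0,0,0,0,0],[-1,0,0,0,0,0,0]]]'

```text
t: 10.0
tool_pos: [0.5412, 0.1385, 0.1621]
eef_rot: [-0.0, 1.0, -0.0, 0.001]
contact_force: [-0.5, 1.6, 2.1]
opening: 0.175
finger_force: 57.4
```

Emit:
jog_arm --steps '[[[-1,-9.7,-0.85,0,0,0,10],[-1,-9.7,-0.85,0,0,0,10],[-1,-9.7,-0.85,0,0,0,10],[-1,-9.7,-0.85,0,0,0,10],[-1,-9.7,-0.85,0,0,0,10]]]'

```text
t: 10.62
tool_pos: [0.4987, 0.1578, 0.1621]
eef_rot: [-0.0, 0.905, -0.425, 0.001]
contact_force: [3.4, -1.1, 0.9]
opening: 0.174
finger_force: 57.9
```

Emit:
jog_arm --steps '[[[-1,-9.7,-0.85,0,0,0,10],[-1,-9.7,-0.85,0,0,0,10],[-1,-9.7,-0.85,0,0,0,10],[-1,-9.7,-0.85,0,0,0,10],[-1,-9.7,-0.85,0,0,0,10]]]'

```text
t: 11.25
tool_pos: [0.486, 0.2029, 0.1621]
eef_rot: [-0.0, -0.641, 0.768, -0.001]
contact_force: [1.6, -4.0, 2.7]
opening: 0.173
finger_force: 58.0
```

Emit:
jog_arm --steps '[[[-1,-9.7,-0.85,0,0,0,10],[-1,-2.9,-0.1,0,0,0,3],[-1,0,0,0,0,0,0],[-1,0,0,0,0,0,0]]]'

```text
t: 11.75
tool_pos: [0.4896, 0.2152, 0.1621]
eef_rot: [-0.0, -0.552, 0.834, -0.0]
contact_force: [-0.2, -1.9, 4.9]
opening: 0.173
finger_force: 58.7
```

```bash
python3 plan.py "[]"
cat >> dial.py <<'E'
    for n in('top','side'):
        im=rect(n); g=cv2.cvtColor(im,cv2.COLOR_RGB2GRAY).astype(float)
        d,(hx,hy)=blob2=None,(0,0)
        b=cv2.GaussianBlur(g,(0,0),5); sub=b[140:220,130:230]; i=np.unravel_index(sub.argmin(),sub.shape); hx,hy=130+i[1],140+i[0]
        th=np.arange(-.3,2.0,.005); r=np.arange(40,105,2)
        pr=[cv2.remap(im[:,:,k].astype(np.float32),(hx-r[None]*np.cos(th[:,None])).astype(np.float32),(hy-r[None]*np.sin(th[:,None])).astype(np.float32),1).mean(1) for k in range(3)]
        v=pr[0]; w=np.clip(v.max()-v-(v.max()-v.min())*.5,0,None); print(n,'hub',hx,hy,'pointer',(w*th).sum()/w.sum(),th[v.argmin()])
        r=np.arange(125,150,2)
        pr=[cv2.remap(im[:,:,k].astype(np.float32),(hx-r[None]*np.cos(th[:,None])).astype(np.float32),(hy-r[None]*np.sin(th[:,None])).astype(np.float32),1).mean(1) for k in range(3)]
        v=pr[0]-pr[1]; print('mark',th[v.argmax()])
E
python3 dial.py pics/d2.png
```

```text
at [0.4896 0.2152 0.1621] -113.0 j [ 0.72  0.3  -0.31  0.   -0.96 -1.12] tilt [ 0.001 -0.001 -1.   ]
top hub 175 184 pointer 1.176920501507146 1.1750000000000014
mark 1.2150000000000014
side hub 209 179 pointer 1.1696772867106446 1.1700000000000013
mark 1.2100000000000013
```

The pointer is 0.04 rad short of the mark, so I'm turning 8° more and then letting go.

Emit:
jog_arm --steps '[[[-1,-7.8,-0.5,0,0,0,8],[-1,0,0,0,0,0,0],[-1,0,0,0,0,0,0]]]'

```text
t: 12.32
tool_pos: [0.4933, 0.2226, 0.1621]
eef_rot: [0.0, -0.492, 0.871, -0.0]
contact_force: [-0.2, -1.3, 4.6]
opening: 0.175
finger_force: 59.4
```

Emit:
jog_arm --steps '[[[0.2,0,0,0,0,0,0],[0.2,0,0,0,0,0,0],[0.2,0,0,0,0,0,0],[0.2,0,0,0,0,0,0]]]'

```text
t: 12.82
tool_pos: [0.4929, 0.2228, 0.1611]
eef_rot: [-0.0, -0.492, 0.87, 0.0]
contact_force: [-0.6, 0.3, -0.3]
opening: 0.598
finger_force: 0.0
```

Emit:
jog_arm --steps '[[[0.2,0,0,-40,0,0,0],[0.2,0,0,-60,0,0,0],[0.2,0,0,-20,0,0,0],[0.2,0,0,0,0,0,0]]]'

```text
t: 13.32
tool_pos: [0.4935, 0.2233, 0.283]
eef_rot: [0.002, -0.492, 0.87, 0.0]
contact_force: [-0.8, 0.6, 0.1]
opening: 0.599
finger_force: 0.0
```

```bash
python3 dial.py pics/d3.png
python3 - <<'E'
from h import *
o=[]
for n in('top','side'):
    im=capture(n)
    for k in('red_plug','black_plug'):
        for r in finder.outline_of(n,k)[:1]:
            ys,xs=np.nonzero(r['region']); print(k,n,r['conf'],len(xs),xs.mean(),ys.mean(),toz(n,(xs.mean(),ys.mean()),.05))
    for r in finder.outline_of(n,'rack')[:1]:
        b=cv2.minAreaRect(np.argwhere(r['region'])[:,::-1].astype(np.float32)); print(b); print([np.round(toz(n,p,.032),3) for p in cv2.boxPoints(b)])
E
```

```text
top hub 175 184 pointer 1.2163868889022427 1.2150000000000014
mark 1.2150000000000014
side hub 210 181 pointer 1.1974618617206443 1.2000000000000013
mark 1.2200000000000013
red_plug top 0.73 146 408.06849315068496 211.06849315068493 [ 0.5164857 -0.3307913  0.05     ]
black_plug top 0.67 7815 252.2339091490723 190.6811260396673 [0.5723742  0.08584302 0.05      ]
((402.5477294921875, 222.62640380859375), (25.93379783630371, 48.79451370239258), 12.994616508483887)
[array([ 0.431, -0.27 ,  0.032]), array([ 0.559, -0.305,  0.032]), array([ 0.543, -0.373,  0.032]), array([ 0.415, -0.337,  0.032])]
red_plug side 0.78 231 297.05627705627705 357.1904761904762 [ 0.51933458 -0.33432314  0.05      ]
black_plug side 0.47 229 267.8165938864629 359.6375545851528 [ 0.45770449 -0.31765838  0.05      ]
((282.6500244140625, 363.4499816894531), (33.056190490722656, 59.66987991333008), 85.60128784179688)
[array([ 0.434, -0.277,  0.032]), array([ 0.564, -0.314,  0.032]), array([ 0.539, -0.38 ,  0.032]), array([ 0.416, -0.345,  0.032])]
```

The pointer reads 1.20–1.216 against the mark's 1.215, so it is on the mark and the wheel is released. The red plug's head is at about (0.518,-0.331) and the rack yaw is about -15°.

```bash
python3 plan.py "[(.518,-.331,.27,-15.3,11)]" | sed 's/np.float64//g'
```

```text
at [0.4929 0.2228 0.281 ] -121.0 j [ 0.72  0.21 -0.12 -0.   -1.25 -1.27] tilt [ 0.  0. -1.]
[(42.0), (-27.9), (1.0), 0, 0, (-9.6)]
[(46.0), (-20.5), (1.0), 0, 0, (-9.6)]
[(48.8), (-12.5), (1.0), 0, 0, (-9.6)]
[(50.2), (-4.2), (1.0), 0, 0, (-9.6)]
[(50.2), (4.2), (1.0), 0, 0, (-9.6)]
[(48.8), (12.6), (1.0), 0, 0, (-9.6)]
[(46.0), (20.5), (1.0), 0, 0, (-9.6)]
[(41.9), (27.9), (1.0), 0, 0, (-9.6)]
[(36.7), (34.5), (1.0), 0, 0, (-9.6)]
[(30.4), (40.2), (1.0), 0, 0, (-9.6)]
[(23.3), (44.7), (1.0), 0, 0, (-9.6)]
--
```

Emit:
jog_arm --steps '[[[0.3,42,-28,1,0,0,-9.6],[0.3,46,-20.5,1,0,0,-9.6],[0.3,49,-12.5,1,0,0,-9.6],[0.3,50,-4,1,0,0,-9.6],[0.3,50,4,1,0,0,-9.6]]]'

```text
t: 14.55
tool_pos: [0.5041, -0.0302, 0.2766]
eef_rot: [-0.0, 0.805, -0.593, 0.0]
contact_force: [0.6, -0.3, 0.3]
opening: 0.651
finger_force: 0.0
```

Emit:
jog_arm --steps '[[[0.3,49,12.5,1,0,0,-9.6],[0.3,46,20.5,1,0,0,-9.6],[0.3,42,28,1,0,0,-9.6],[0.3,36.5,34.5,1,0,0,-9.6],[0.3,30,40,1,0,0,-9.6]]]'

```text
t: 15.18
tool_pos: [0.515, -0.2818, 0.2714]
eef_rot: [0.0, 0.977, -0.214, 0.0]
contact_force: [1.1, -0.2, -0.8]
opening: 0.652
finger_force: 0.0
```

Emit:
jog_arm --steps '[[[0.3,23,45,1,0,0,-9.6],[0.3,0,0,0,0,0,0],[0.3,0,0,0,0,0,0]]]'

```text
t: 15.55
tool_pos: [0.5167, -0.3306, 0.27]
eef_rot: [-0.0, 0.991, -0.135, -0.0]
contact_force: [0.7, -0.2, -1.2]
opening: 0.649
finger_force: 0.0
```

```bash
python3 plan.py "[(.518,-.331,.09,-15.3,4)]" | sed 's/np.float64//g'
```

```text
at [ 0.5167 -0.3306  0.27  ] -15.5 j [-0.31  0.34  0.04 -0.   -1.27  1.61] tilt [-0.001 -0.    -1.   ]
[(0.3), (0.0), (45.0), 0, 0, (-0.0)]
[(0.3), (0.0), (45.0), 0, 0, (-0.0)]
[(0.3), (0.0), (45.0), 0, 0, (-0.0)]
[(0.3), (0.0), (45.0), 0, 0, (-0.0)]
--
```

Emit:
jog_arm --steps '[[[0.3,1,0,55,0,0,0],[0.3,0,0,60,0,0,0],[0.3,0,0,60,0,0,0],[0.3,0,0,30,0,0,0],[0.3,0,0,0,0,0,0]]]'

```text
t: 16.18
tool_pos: [0.5166, -0.329, 0.0632]
eef_rot: [-0.001, 0.991, -0.134, -0.003]
contact_force: [-0.5, -0.4, 0.0]
opening: 0.647
finger_force: 0.0
```

Emit:
jog_arm --steps '[[[0.3,0,0,15,0,0,0],[0.3,0,0,15,0,0,0],[0.3,0,0,0,0,0,0],[0.3,0,0,0,0,0,0]]]'

```text
t: 16.68
tool_pos: [0.5182, -0.3311, 0.0358]
eef_rot: [0.0, 0.991, -0.134, 0.0]
contact_force: [-0.2, 0.3, 1.1]
opening: 0.643
finger_force: 0.0
```

Emit:
jog_arm --steps '[[[-1,0,0,0,0,0,0],[-1,0,0,0,0,0,0],[-1,0,0,0,0,0,0],[-1,0,0,0,0,0,0]]]' --squeeze 40

```text
t: 17.18
tool_pos: [0.5183, -0.3312, 0.0362]
eef_rot: [0.0, 0.991, -0.134, 0.001]
contact_force: [-0.8, -0.1, 5.3]
opening: 0.379
finger_force: 39.8
```

Emit:
jog_arm --steps '[[[-1,0,0,-30,0,0,0],[-1,0,0,-50,0,0,0],[-1,0,0,-60,0,0,0],[-1,0,0,-30,0,0,0],[-1,0,0,0,0,0,0]]]'

```text
t: 17.8
tool_pos: [0.5189, -0.3312, 0.2078]
eef_rot: [0.0, 0.991, -0.134, 0.003]
contact_force: [-0.0, 0.8, -2.2]
opening: 0.381
finger_force: 39.9
```

```bash
python3 plan.py "[(.5695,-.086,.20,-15.3,5)]" | sed 's/np.float64//g'
python3 - <<'E'
from h import *
s=bot.read_state(); P=s['tool_pos']; print(P,s['finger_force'],s['contact_force'])
for n in('side','top'):
    im=capture(n); print(n,np.round(proj(n,P+[0,0,-.03]),1))
    for r in finder.outline_of(n,'red_plug')[:1]: print(r['conf'],r['position'],r['region'].sum())
    if n=='side':
        u=np.round(proj(n,P)).astype(int); c=im[u[1]-50:u[1]+50,u[0]-50:u[0]+50]; cv2.imwrite('pics/held.png',cv2.resize(c[:,:,::-1],None,fx=5,fy=5,interpolation=2)); print(u)
E
```

```text
at [ 0.5189 -0.3312  0.2078] -15.4 j [-0.31  0.38 -0.06 -0.   -1.13  1.61] tilt [ 0.006  0.    -1.   ]
[(-3.3), (-50.0), (1.6), 0, 0, (-0.0)]
[(-3.3), (-50.0), (1.6), 0, 0, (-0.0)]
[(-3.2), (-50.0), (1.6), 0, 0, (-0.0)]
[(-3.2), (-50.0), (1.6), 0, 0, (-0.0)]
[(-3.2), (-50.0), (1.6), 0, 0, (-0.0)]
--
[ 0.5189123  -0.3311729   0.20776803] 39.92617607116699 [-0.01207866  0.78084565 -2.16646122]
side [299.8 330.1]
0.46 [296.4, 322.7] 51
[301 323]
top [426.9 205.5]
```

View pics/held.png

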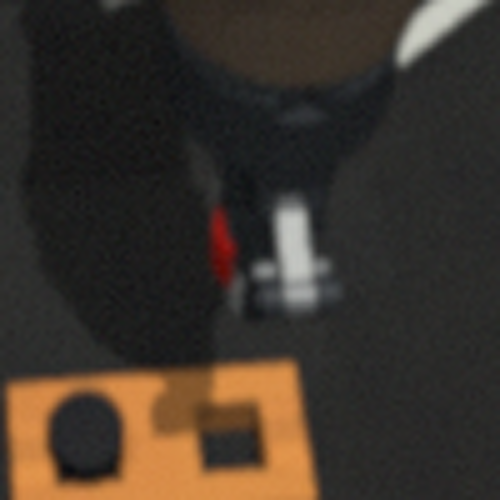

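The side crop shows the red head centred between the fingers at (222,245), the black plug still in the rack and the red hole empty. I'm carrying the plug to the port.

Emit:
jog_arm --steps '[[[-1,-3.3,-50,1.5,0,0,0],[-1,-3.2,-50,1.5,0,0,0],[-1,-3.2,-50,1.5,0,0,0],[-1,-3.2,-50,1.5,0,0,0],[-1,-3.2,-49.5,1.5,0,0,0]]]'

```text
t: 18.62
tool_pos: [0.5681, -0.0845, 0.1959]
eef_rot: [0.0, 0.991, -0.134, -0.002]
contact_force: [0.7, 0.4, -0.9]
opening: 0.384
finger_force: 40.0
```

Emit:
jog_arm --steps '[[[-1,0,0,30,0,0,0],[-1,0,0,25,0,0,0],[-1,0,0,0,0,0,0],[-1,0,0,0,0,0,0]]]'

```text
t: 19.12
tool_pos: [0.5691, -0.0863, 0.1429]
eef_rot: [0.0, 0.991, -0.134, 0.0]
contact_force: [-0.1, 1.1, -1.6]
opening: 0.382
finger_force: 40.0
```

```bash
python3 plan.py "[(.5695,-.0865,.115,-15.3,2)]" | sed 's/np.float64//g'
python3 - <<'E'
from h import *
P=bot.read_state()['tool_pos']; n='side'
u=np.round(proj(n,[.57,-.087,.095])).astype(int); c=capture(n)[u[1]-50:u[1]+50,u[0]-50:u[0]+50]; cv2.imwrite('pics/port.png',cv2.resize(c[:,:,::-1],None,fx=6,fy=6,interpolation=2)); print(u, (proj(n,P+[0,0,-.03])-u+50)*6)
E
```

```text
at [ 0.5691 -0.0863  0.1429] -15.4 j [ 0.13  0.38 -0.24  0.   -0.95  1.17] tilt [ 0.     0.001 -1.   ]
[(0.2), (0.0), (14.0), 0, 0, (-0.1)]
[(0.2), (0.0), (14.0), 0, 0, (-0.1)]
--
[278 251] [296.51273868 273.43433927]
```

View pics/port.png

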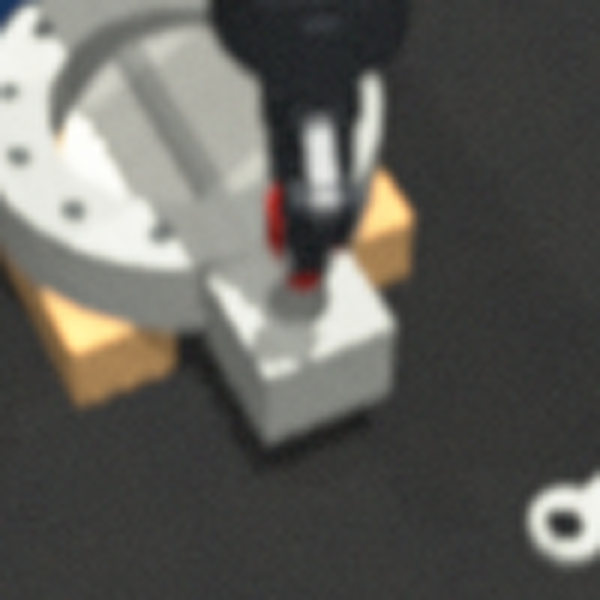

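The plug tip at (303,280) sits directly above the port at about (299,303). I'm lowering it in small steps.

Emit:
jog_arm --steps '[[[-1,0.3,0,12,0,0,0],[-1,0,0,8,0,0,0],[-1,0,0,6,0,0,0],[-1,0,0,0,0,0,0]]]'

```text
t: 19.68
tool_pos: [0.5686, -0.0862, 0.1161]
eef_rot: [0.0, 0.991, -0.134, -0.001]
contact_force: [-0.2, -0.2, -0.8]
opening: 0.382
finger_force: 40.0
```

Emit:
jog_arm --steps '[[[-1,0,0,5,0,0,0],[-1,0,0,3,0,0,0],[-1,0,0,0,0,0,0]]]'

```text
t: 20.05
tool_pos: [0.5688, -0.0861, 0.1086]
eef_rot: [0.0, 0.991, -0.134, -0.0]
contact_force: [0.7, -0.0, -0.2]
opening: 0.38
finger_force: 40.0
```

Emit:
jog_arm --steps '[[[-1,0,0,3,0,0,0],[-1,0,0,3,0,0,0],[-1,0,0,0,0,0,0]]]'

```text
t: 20.42
tool_pos: [0.5687, -0.0861, 0.1023]
eef_rot: [0.0, 0.991, -0.134, -0.0]
contact_force: [-0.5, 1.1, -0.8]
opening: 0.381
finger_force: 40.2
```

Emit:
jog_arm --steps '[[[-1,0,0,1.5,0,0,0],[-1,0,0,1.5,0,0,0],[-1,0,0,0,0,0,0]]]'

```text
t: 20.8
tool_pos: [0.5688, -0.086, 0.0995]
eef_rot: [-0.0, 0.991, -0.134, -0.0]
contact_force: [-0.9, 1.1, -0.5]
opening: 0.381
finger_force: 40.2
```

Emit:
jog_arm --steps '[[[-1,0,0,1,0,0,0],[-1,0,0,1,0,0,0],[-1,0,0,0,0,0,0]]]'

```text
t: 21.18
tool_pos: [0.5688, -0.086, 0.0992]
eef_rot: [0.0, 0.991, -0.134, 0.0]
contact_force: [-3.2, 2.6, 7.5]
opening: 0.383
finger_force: 41.0
```

The shoulder is seated: z stopped at 0.0992 with 7.5 N upward. I'm releasing and withdrawing.

Emit:
jog_arm --steps '[[[0.3,0,0,0,0,0,0],[0.3,0,0,0,0,0,0],[0.3,0,0,0,0,0,0],[0.3,0,0,0,0,0,0]]]'

```text
t: 21.68
tool_pos: [0.5691, -0.0862, 0.0976]
eef_rot: [0.0, 0.991, -0.134, -0.0]
contact_force: [0.5, -0.1, -0.2]
opening: 0.652
finger_force: 0.0
```

Emit:
jog_arm --steps '[[[0.3,0,0,-20,0,0,0],[0.3,0,0,-40,0,0,0],[0.3,0,0,-60,0,0,0],[0.3,0,0,-60,0,0,0],[0.3,0,60,0,0,0,0]]]'

```text
t: 22.3
tool_pos: [0.5567, -0.1428, 0.284]
eef_rot: [-0.0, 0.991, -0.131, 0.007]
contact_force: [0.3, -0.4, -1.5]
opening: 0.65
finger_force: 0.0
```

Emit:
jog_arm --steps '[[[0.3,0,60,0,0,0,0],[0.3,0,60,0,0,0,0],[0.3,0,50,0,0,0,0],[0.3,0,0,0,0,0,0],[0.3,0,0,0,0,0,0]]]'

```text
t: 22.92
tool_pos: [0.5076, -0.3079, 0.2776]
eef_rot: [-0.0, 0.991, -0.135, -0.0]
contact_force: [-0.0, 0.8, 1.0]
opening: 0.648
finger_force: 0.0
```

```bash
python3 dial.py pics/d4.png
python3 - <<'E'
from h import *
s=bot.read_state(); print(s['t'],s['tool_pos'])
c=[]
for n in('side','top'):
    u=np.round(proj(n,[.57,-.087,.095])).astype(int); im=capture(n); c.append(cv2.resize(im[u[1]-40:u[1]+40,u[0]-40:u[0]+40,::-1],(400,400),interpolation=2))
    m,p=blob(red(im),u,15); print(n,p,toz(n,p,.115),m.sum())
cv2.imwrite('pics/fin.png',np.hstack(c))
E
```

```text
top hub 175 184 pointer 1.217473035210368 1.2150000000000014
mark 1.2150000000000014
side hub 184 184 pointer 1.0412556963777644 0.4550000000000007
mark 0.9150000000000011
23.125 [ 0.50824795 -0.30681929  0.27794576]Traceback (most recent call last):
  File "<stdin>", line 6, in <module>
  File "h.py", line 16, in blob
    n,l,s,c=cv2.connectedComponentsWithStats(m); k=1+np.argmax(s[1:,4]); return (l==k).astype(np.uint8),c[k]
                                                     ~~~~~~~~~^^^^^^^^^
    return _wrapfunc(a, 'argmax', axis=axis, out=out, **kwds)
    return bound(*args, **kwds)
ValueError: attempt to get argmax of an empty sequence
```

The arm now blocks the side camera, so I'll check with the top camera.

Run:
```python
from h import *
n='top'; u=np.round(proj(n,[.57,-.087,.095])).astype(int); im=capture(n); 
m,p=blob(red(im),u,15); print(n,p,toz(n,p,.119),m.sum(),ell(m))
cv2.imwrite('pics/fin.png',cv2.resize(im[u[1]-40:u[1]+40,u[0]-40:u[0]+40,::-1],(480,480),interpolation=2))
```

```text
top [319.04901961 189.02941176] [ 0.56695657 -0.08437302  0.119     ] 102 ((319.09405517578125, 189.07138061523438), (10.913360595703125, 11.369830131530762), 24.36486053466797)
```

View pics/fin.png

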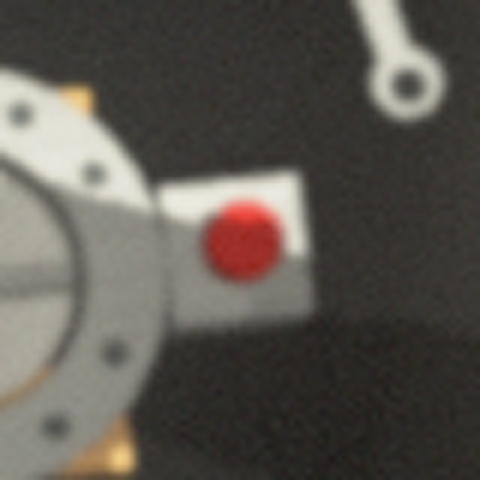

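The red head stands at (243,241) over the lug, round and upright. The contact height showed it fully home, and the pointer is on the mark. I'm handing in.

```bash
python3 -c "
from station import order
print(order.hand_in())"
```

```text
the job is handed in; nothing more can be done
None
```

I handed the job in at about 23 s of the 72 s allowed: the pointer is on the red mark (1.20–1.22 rad by camera), the handwheel is released, and the red plug is upright and home in the vent port; no verdict came back.

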